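Hang the slide tray on the twin pegs

TASK

Lift the metal slide tray out of the draining rack and hang it on the stand by its two slots, both pegs through, slides still facing outward, pushed back against the bar. The peg bar may be clamped a little off to one side, so find the pegs gently by feel and do not ram them; let the tray hang free and leave the jar, beaker and dish alone.

Things in the scene. Friction and masses are not known exactly. Their poses are not given: they have to be found in the camera images.
- tray: Slide tray: upright bare aluminium plate 6 mm thick (x), 140 wide (y), 90 tall (z), 0.2 to 0.35 kg, with a grip tab above the middle of its top edge and two hanging slots. Two glass slides lie on its +x face. Origin: centre of the lower edge, mid-thickness. x: normal, outward on the slides' side; y: along its width; z: up.
- slots_mid (a point): Point of the tray midway between its slots on the rear (-x) face, 76 mm above the lower edge. The slots are upright rectangular through-holes 11 mm wide (y), 17 mm tall (z), centred 45 mm to either side of it; their rear rims have a 1 mm chamfer. Axes as the tray.
- tab (a point): Grip point in the tray's tab, mid-thickness (2 mm outward, +x, of the tray's origin: the tab's rear face is flush with the plate's), 122 mm above the lower edge, 18 mm below the tab's top. The tab is 10 mm thick (x: pinch it across this), 40 mm wide (y), its top 140 mm above the lower edge. Axes as the tray.
- rack: White plastic draining rack, fixed: foot 110 x 190 x 12 mm, a slotted block at each end (y). The tray stands on the foot (lower edge 12 mm above the bench), parallel to the rack, its ends in slots 8 mm wide, tops 58 mm above the bench; it lifts straight out after 46 mm. Origin: on the bench, directly under the tray; x across the tray, y along it, z up.
- stand: Hanging stand, fixed: grey foot 140 x 210 x 12 mm, two steel posts 140 mm tall and before them (+x) a dark cross bar 170 mm long, 20 mm tall, top 140 mm above the bench, carrying two level round pegs that point along +x. Bar and pegs are firmly clamped, shifted along y by an unmeasured -12 to +12 mm. Origin: on the bench under the bar's front face, mid-stand; y along the bar, z up.
- bar_mid (a point): Mid-stand point (not shifted) on the plane of the bar's front face, 130 mm above the bench, the height of the peg axes. Axes as the stand. Pegs: 8 mm diameter, ends rounded 1 mm, tips at x = 30 mm, at y = shift - 45 and shift + 45 mm. Hung flush, the tray has slots_mid here at x = 0, y = shift (within 1.5), z = -4.5 mm, slot tops resting on the pegs.
- jar: Bystander: closed brown glass jar, 56 mm across, 85 mm tall, near the middle of the bench. Origin: centre of its underside, z up.
- beaker: Bystander: open glass beaker, 60 mm across, 75 mm tall. Origin: centre of its underside, z up.
- dish: Bystander: flat white dish, 90 mm across, 16 mm tall. Origin: centre of its underside, z up.
Mind the look-alikes: they are no part of the job. There is more than one size of the tray; the job needs the middle-sized. Several things have the shape of the rack; the one meant has the colours described above.

How it is judged (in metres and radians):
On the way, in this order (a step that is already met when the one before it is completed fails the run):
1. the tray is lifted clear of the rack (z of tray in the frame of rack above 0.062 m), for 0.2 s.
2. both pegs are through the two slots (x of slots_mid in the frame of bar_mid between -0.005 and 0.022 m and y of slots_mid in the frame of bar_mid between -0.016 and 0.016 m and z of slots_mid in the frame of bar_mid between -0.01 and 0.01 m and angle between the z axis of tray and the z axis of stand, either way round below 0.1 rad and angle between the x axis of tray and the x axis of stand, either way round below 0.1 rad), for 0.2 s.
At the end, for the whole second after the job is handed in: The tray hangs on the stand with both pegs through its two slots, slot tops resting on the pegs, upright and parallel to the bar within 0.1 rad, its rear face within 4 mm of the bar's front face, slides outward, at rest and released (x of slots_mid in the frame of bar_mid between -0.004 and 0.004 m and y of slots_mid in the frame of bar_mid between -0.016 and 0.016 m and z of slots_mid in the frame of bar_mid between -0.01 and 0.003 m and angle between the z axis of tray and the z axis of stand, either way round below 0.1 rad and angle between the x axis of tray and the x axis of stand, either way round below 0.1 rad and linear speed of tray below 0.02 m/s and angular speed of tray below 0.1 rad/s and contact force between tray and the fingers below 0.05 N and contact force between tray and stand above 0.5 N); the robot touches nothing.
It fails at once if the tray is pressed against the stand or its pegs with more than 30 N (contact force between tray and stand above 30 N).
It fails at once if the jar is pushed more than 20 mm or tipped (distance of jar from where it was at the start of the episode above 0.02 m or angle between jar's own z axis and vertical above 0.3 rad).
It fails at once if the beaker is pushed more than 20 mm or tipped (distance of beaker from where it was at the start of the episode above 0.02 m or angle between beaker's own z axis and vertical above 0.3 rad).
It fails at once if the dish is pushed more than 20 mm or tipped (distance of dish from where it was at the start of the episode above 0.02 m or angle between dish's own z axis and vertical above 0.3 rad).
It also fails if it takes over 72 s, if anything falls off the work surface, if the arm or the gripper's body presses on something with over 40 N, if the wrist force passes 120 N, or if a joint passes its speed limit or range.

ROBOT

A 7-joint arm with a two-finger parallel gripper is mounted at the origin on the work surface. World frame = base frame: x ahead of the robot, y to its left, z up, the work surface at z = 0. Lengths are in m, angles in degrees, forces in N, time in s.
With the tool pointing down it reaches from about 0.425 to 0.975 m from the base axis. Payload 16.7 kg.
Tool frame: the origin (TCP) lies between the finger pads; the fingertips stand 11 mm ahead of it and the grasp point (between the pads) lies 8 mm behind it; z points along the fingers, y is the line along which they close (so a half turn about z gives the same grasp; the last joint's range is limited). The gripper opens to 85 mm and grips with 20 to 120 N. Pads are 22 mm wide; open, the fingers measure 114 mm over their backs; the gripper's body (76 mm by 85 mm) begins 54 mm behind the grasp point. The pads swing forward as they close: fully open they stand 13 mm farther back than shut.
Start: joints at [67.179, 24.414, 4.234, 92.017, -1.954, 63.644, -3.845], TCP at [0.166, -0.654, 0.242] pointing down, gripper open.
Joint ranges: [-163.25, 163.25], [-28.42, 122.38], [-70.27, 78.77], [12.13, 141.07], [-58.53, 238.53], [9.26, 117.41], [-156.51, 156.51]. Speed limits (degrees/s): [108.29, 108.29, 136.94, 136.94, 172.46, 172.46, 172.46].

INTERFACE

Orientations are given as a 3x3 rotation matrix whose columns are the frame's x, y, z axes.
In Python, from rig import r, eyes gives the robot as it stands. The module is installed in compiled form; this text tells all that it offers.
- The arm moves only by the tool play_rows, never from a script. Its argument "moves" is one flat list of numbers, 7 for each row, row after row: the shift along the tool's x, y, z in cm, then the turn, a rotation vector about the tool's x, y, z in rad, then the opening, from 0 (shut) to 1 (fully open). A call has 1 to 20 rows; each row shifts and turns the commanded pose from where the row before left it, along the tool's axes as they then stand; what a row does not reach is not made up. A row lasts 1/10 s, in which the tool goes at most 50 mm and 8.59 degrees, less where a joint would pass 70% of its speed; a pose out of reach is approached as far as the arm can. A call is refused whole if a number of a shift passes 5 or a number of a turn 0.15, either way. A call with a gripper value outside its range is refused whole. The fingers move at their own pace and stop on an object; "force" is the grip in N (left out, the last holds). Time passes only in rows, so rows that do not move let the fingers close. It gives the time, the measured TCP pose, the force, the opening and the grip force at its end, in the units of the state.
- r.get_state(): the state, without advancing time (a new reading comes with each control period).
- eyes.camera(name): name is "scene" or "top"; returns a dict with "pixels" (400x640x3 uint8, red, green, blue), "depth" (400x640 float32, m along the optical axis (not along the pixel's ray), 0 where there is no reading), "camera_matrix" (3x3 intrinsics, pixels), "D" ([k1, k2, p1, p2, k3] as OpenCV has them; the pictures are not rectified), "T" (4x4, takes a point from camera to world coordinates). Camera axes: x right, y down, z forward; pixel columns grow to the right and rows downward; lengths in m; the calibration is good to about 2 mm. A picture is of the moment at which its call begins.
- r.sign_off(): hands the job in; it is judged then, once.
The state is a dict: "time": time; "joints": joint angles; "qd": joint speeds; "effort": joint torques, N m; "tcp_pos": TCP position; "tcp_rot": TCP orientation; "contact_force": force on the tool from outside, world axes, zero at the start; "ft_torque": the same for the moment, N m; "finger_gap": finger opening in m; "grip_force": force on a finger pad.
Only numpy, scipy, OpenCV 4.12 (cv2) and the standard library are available. Lean on these libraries where they do the work, as an engineer would, in place of code of your own. Each camera call takes 0.05 s, during which the arm holds its last target. There are 200 camera calls.

## Working session

There is one attempt and no reset: what is moved stays moved. The work goes in short steps, Python scripts to look and compute and a tool call to move; the robot and the scene stay as the last step left them, time stands still between calls to the robot, and variables do not carry over. Pictures are saved under pics/ and viewed, at most 10 in all, crops included, and the job is handed in when it is done.

Besides the shell and the picture viewer there is one more tool, called after "Request:" as name(argument=value, ...) on one line, values as JSON. play_rows: Moves the arm, as the interface text tells. Its arguments: {"type":"object","properties":{"moves":{"type":"array","items":{"type":"number"}},"force":{"type":"number"}},"required":["moves"]}

```bash
mkdir -p pics
cat > h.py <<'E'
import numpy as np, cv2
from rig import r, eyes
def shot(n):
    c=eyes.camera(n); c['n']=n; return c
def pts(c):
    h,w=c['depth'].shape
    u,v=np.meshgrid(np.arange(w),np.arange(h))
    n=cv2.undistortPoints(np.stack([u,v],-1).reshape(-1,1,2).astype(np.float64),c['camera_matrix'],np.array(c['D'])).reshape(h,w,2)
    d=c['depth'].astype(float)
    P=np.dstack([n*d[...,None],d])
    W=P@c['T'][:3,:3].T+c['T'][:3,3]
    W[d==0]=np.nan
    return W
E
python3 - <<'E'
from h import *
for n in('scene','top'):
    c=shot(n); cv2.imwrite(f'pics/{n}.png',c['pixels'][...,::-1]); np.savez(f'{n}.npz',W=pts(c),px=c['pixels'],T=c['T'],K=c['camera_matrix'],D=c['D'])
    print(n,c['T'].round(3).tolist(),c['camera_matrix'].round(1).tolist(),(c['depth']==0).mean())
s=r.get_state();print(s)
E
```

```text
scene [[0.233, 0.788, -0.57, 1.103], [0.972, -0.189, 0.136, -0.031], [-0.001, -0.586, -0.811, 0.822], [0.0, 0.0, 0.0, 1.0]] [[393.9, 0.0, 318.2], [0.0, 393.9, 196.5], [0.0, 0.0, 1.0]] 0.00382421875
top [[0.001, -0.985, 0.175, 0.374], [-1.0, 0.001, 0.008, 0.115], [-0.008, -0.175, -0.985, 1.244], [0.0, 0.0, 0.0, 1.0]] [[416.4, 0.0, 327.3], [0.0, 416.4, 200.5], [0.0, 0.0, 1.0]] 0.0040703125
{'time': 0.1, 'joints': array([67.18017437, 24.44574416,  4.23052917, 92.04694183, -1.95440394,
       63.64512588, -3.84321005]), 'qd': array([-0.05954757, -0.06811532, -0.00480962, -0.10296547,  0.06888687,
       -0.01763658, -0.06543336]), 'effort': array([ 5.85889095e-03, -9.51545548e+01,  3.77068251e+00, -4.64410686e+01,
        1.97242369e-02,  6.46045402e-03,  7.64375955e-05]), 'tcp_pos': array([ 0.16610345, -0.65388174,  0.24169647]), 'tcp_rot': array([[ 9.69212657e-01,  2.46224912e-01, -3.42967880e-04],
       [ 2.46225143e-01, -9.69212042e-01,  1.09420493e-03],
       [-6.29880872e-05, -1.14496458e-03, -9.99999343e-01]]), 'contact_force': array([ 0.1366125 , -0.14602717,  1.69267325]), 'ft_torque': array([ 0.06725215, -0.03572697,  0.03993713]), 'grip_force': 0.0, 'finger_gap': 0.0850539269608698}
```

View pics/scene.png

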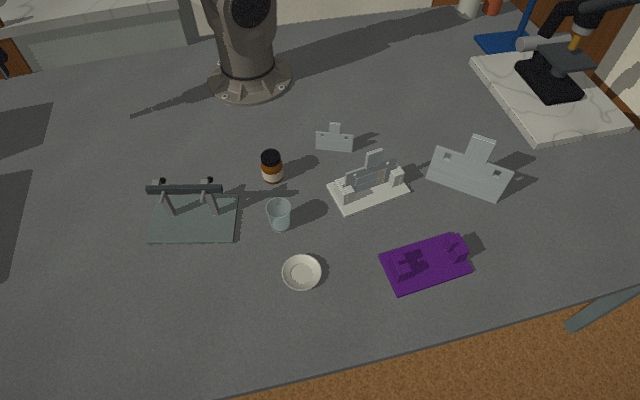

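View pics/top.png

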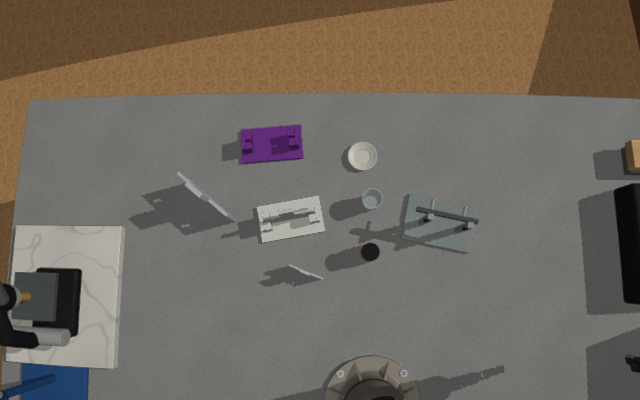

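The middle-sized tray is at scene (370,175), in the white rack; the small one is at (335,138) and the large one at (475,170), both standing loose. The purple rack at (430,262) is a look-alike. The stand is at scene (190,210), the jar at (271,165), the beaker at (279,214) and the dish at (301,272). Next I'll enlarge the tray and the stand to confirm.

Run:
```python
from h import *
s=cv2.imread('pics/scene.png');t=cv2.imread('pics/top.png')
f=lambda a,k,w,h:cv2.resize(a,(w,h),interpolation=cv2.INTER_CUBIC)
a=np.vstack([np.hstack([f(s[140:220,315:420],4,400,300),f(s[165:250,135:248],4,400,300)]),np.hstack([f(t[185:250,245:335],4,400,300),f(t[185:260,395:490],4,400,300)])])
cv2.imwrite('pics/crop.png',a)
```

```text
(no output)
```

View pics/crop.png

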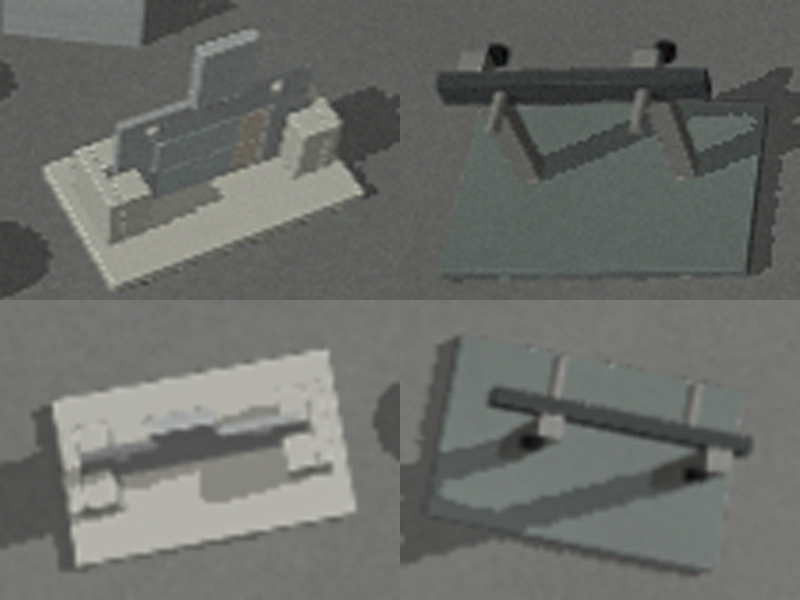

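Crop: the left panels show the tray with glass slides on the +x face, away from the robot, in the white rack, so this is the right one. The right panels show the bar and two pegs, also pointing away from the robot. The pegs start at about top pixels (431,207) and (465,212).

Run:
```python
from h import *
def line(P):
    m=np.nanmean(P,0);u,s,v=np.linalg.svd(P-m);return m,v[0],s/np.sqrt(len(P))
for n in('scene','top'):
    d=np.load(n+'.npz');W=d['W'];px=d['px'].astype(float);z=W[...,2]
    g=px.mean(-1)
    print('==',n)
    for nm,c,lo,hi,b in(('tab',(.46,.30),.115,.156,.16),('edge',(.46,.30),.085,.106,.16),('bar',(.5,-.15),.115,.15,.25)):
        pass
    # list components of z>0.025 on bench
    m=(z>0.02)&(z<0.3)&(W[...,0]>.2)&(W[...,0]<.9)&(abs(W[...,1])<.6)
    k,l,st,ce=cv2.connectedComponentsWithStats(m.astype(np.uint8))
    for i in range(1,k):
        if st[i,4]>15:
            P=W[l==i]; print(ce[i].round(),st[i,4],'xyz min',np.percentile(P,3,0).round(3),'max',np.percentile(P,97,0).round(3))
```

```text
== scene
[334. 137.] 605 xyz min [0.361 0.143 0.021] max [0.396 0.23  0.102]
[471. 167.] 2960 xyz min [0.536 0.405 0.025] max [0.648 0.541 0.189]
[369. 175.] 1780 xyz min [0.524 0.153 0.024] max [0.572 0.316 0.151]
[271. 164.] 602 xyz min [ 0.416 -0.02   0.024] max [0.461 0.029 0.088]
[185. 192.] 1306 xyz min [ 0.494 -0.275  0.03 ] max [ 0.551 -0.125  0.142]
[279. 212.] 623 xyz min [ 0.558 -0.028  0.023] max [0.613 0.023 0.076]
[456. 248.] 496 xyz min [0.741 0.353 0.023] max [0.789 0.384 0.06 ]
[399. 266.] 486 xyz min [0.752 0.211 0.022] max [0.802 0.242 0.06 ]
== top
[293. 138.] 214 xyz min [0.753 0.212 0.025] max [0.805 0.242 0.062]
[246. 142.] 234 xyz min [0.742 0.355 0.024] max [0.793 0.385 0.062]
[204. 195.] 424 xyz min [0.533 0.401 0.027] max [0.652 0.54  0.192]
[373. 197.] 211 xyz min [ 0.562 -0.031  0.022] max [0.616 0.023 0.077]
[447. 218.] 663 xyz min [ 0.494 -0.273  0.041] max [ 0.556 -0.124  0.143]
[288. 216.] 732 xyz min [0.502 0.154 0.027] max [0.571 0.318 0.152]
[369. 252.] 324 xyz min [ 0.411 -0.016  0.04 ] max [0.459 0.029 0.089]
[305. 272.] 85 xyz min [0.363 0.142 0.035] max [0.399 0.228 0.104]
```

Run:
```python
from h import *
D={n:np.load(n+'.npz') for n in('scene','top')}
def sel(n,lo,hi):
    W=D[n]['W'];m=np.all((W>lo)&(W<hi),-1);return W[m],D[n]['px'][m].astype(float),np.argwhere(m)
# tray plane: scene points of plate front face
P,c,_=sel('scene',(.49,.13,.06),(.60,.34,.2))
rng=np.random.default_rng(0)
def plane2(P,tol=.002):
    best=None
    for _ in range(500):
        a,b=P[rng.choice(len(P),2,False),:2];d=b-a
        if np.hypot(*d)<.03: continue
        d/=np.hypot(*d);n=np.array([d[1],-d[0]]);n*=np.sign(n[0])
        k=abs((P[:,:2]-a)@n)<tol
        if best is None or k.sum()>best.sum(): best=k
    Q=P[best];m=Q[:,:2].mean(0);n=np.linalg.svd(Q[:,:2]-m)[2][1];n*=np.sign(n[0]);return n,m@n,best
n,o,k=plane2(P);y=np.array([-n[1],n[0]]);Q=P[k]
print('tray front face n',n,'yaw',np.degrees(np.arctan2(n[1],n[0])),'off',o,k.sum(),len(P))
for lo,hi in((.065,.095),(.12,.15)):
    q=Q[(Q[:,2]>lo)&(Q[:,2]<hi)];v=q[:,:2]@y;print('y ext',lo,v.min(),v.max(),np.percentile(v,[1,99]),'n med',np.median(q[:,:2]@n))
for nm in D:
    A,_,_=sel(nm,(.49,.13,.1495),(.6,.34,.16));print(nm,'tabtop',len(A),A.mean(0),'n',np.percentile(A[:,:2]@n,[2,50,98]),'y',np.percentile(A[:,:2]@y,[2,98]))
    A,_,_=sel(nm,(.49,.13,.085),(.6,.34,.106));A=A[A[:,2]>.0995] ;print(nm,'edge',len(A),'n',np.percentile(A[:,:2]@n,[2,50,98]),'y',np.percentile(A[:,:2]@y,[2,98]), A[:,2].max())
# bar: scene front face dark
for nm in D:
    P,c,ix=sel(nm,(.47,-.31,.1),(.62,-.08,.15))
    dark=(c.max(1)<75); B=P[dark]
    n,o,k=plane2(B,.003 if nm=='scene' else .006);y=np.array([-n[1],n[0]])
    print(nm,'bar n',n,'yaw',np.degrees(np.arctan2(n[1],n[0])),'off',o,k.sum(),dark.sum(),len(P),'y',np.percentile(B[k][:,:2]@y,[1,99]),'z',np.percentile(B[k][:,2],[2,98]),'n',np.percentile(B[k][:,:2]@n,[2,50,98]))
    if nm=='scene': N,O,Y=n,o,y
for nm in D:
    W,_,_=sel(nm,(.47,-.31,.115),(.62,-.08,.15)); s=W[:,:2]@N-O
    for t in(-1,1):
        v=W[:,:2]@Y; b=D; q=(s>.006)
        mid=np.median(v[q]); 
        g=q&((v-v[q].mean())*t>0)
        print(nm,'peg',g.sum(),'y med',np.median(v[g]),np.percentile(v[g],[5,95]),'s',s[g].max(),'z',W[g][:,2].max())
# foot
for nm in D:
    A,c,_=sel(nm,(.4,-.36,.008),(.75,-.02,.018));print(nm,'foot',len(A),'s',np.percentile(A[:,:2]@N-O,[1,99]),'y',np.percentile(A[:,:2]@Y,[1,99]))
```

```text
tray front face n [0.98212137 0.1882488 ] yaw 10.85060385542536 off 0.5719117416079349 497 887
y ext 0.065 0.06257246858311817 0.2008097013522668 [0.0637874  0.19984859] n med 0.5719424192588966
y ext 0.12 0.11192886344713028 0.15003283235998593 [0.11199201 0.14714343] n med 0.5711271187221618
scene tabtop 65 [0.53712042 0.23640992 0.1521673 ] n [0.56617511 0.57222448 0.5771062 ] y [0.1133926  0.15048875]
scene edge 119 n [0.56538118 0.57080003 0.57729198] y [0.06611942 0.19842113] 0.10585625728828862
top tabtop 52 [0.54008603 0.23619965 0.15210515] n [0.5700189  0.57470731 0.57965363] y [0.1114908 0.1493088]
top edge 70 n [0.56964131 0.57254684 0.57624423] y [0.0633003  0.19835946] 0.10590892314975786
scene bar n [ 0.97761644 -0.2103951 ] yaw -12.14550731376879 off 0.5622967738400928 490 787 971 y [-0.16797338 -0.00064818] z [0.12097221 0.14302344] n [0.55874312 0.56259014 0.56429856]
top bar n [ 0.97718177 -0.21240476] yaw -12.26331460528855 off 0.5594303446165888 267 341 566 y [-0.16300744  0.00184907] z [0.12647876 0.14372122] n [0.55474135 0.55939676 0.56515541]
scene peg 43 y med -0.12796971529308593 [-0.13207926 -0.12519114] s 0.03172731512084048 z 0.13712528661752488
scene peg 31 y med -0.039344000260772234 [-0.04183112 -0.03666413] s 0.031177744005519092 z 0.1366988700299907
top peg 32 y med -0.12763055267160517 [-0.13166783 -0.12468915] s 0.034294356577002305 z 0.1389403653276986
top peg 29 y med -0.03774959057667306 [-0.04187068 -0.03491542] s 0.03543233963977943 z 0.13747509100656052
scene foot 3677 s [-0.07606596  0.06199346] y [-0.19717569  0.01025145]
top foot 2408 s [-0.07443416  0.10793515] y [-0.19639712  0.10067303]
```

Run:
```python
from h import *
n=np.array([.98212,.18825]);y=np.array([-n[1],n[0]])
for nm in('scene','top'):
    W=np.load(nm+'.npz')['W'];f=lambda lo,hi,ya,yb:(lambda Q:Q[(Q[:,2]>lo)&(Q[:,2]<hi)&(Q[:,:2]@y>ya)&(Q[:,:2]@y<yb)&(abs(Q[:,:2]@n-.57)<.06)])(W.reshape(-1,3))
    for t,a in(('tabface',(.115,.14,.115,.147)),('tabtop',(.149,.156,.113,.148)),('plate upper',(.085,.098,.07,.105)),('plate upper2',(.085,.098,.155,.195)),('edge',(.1,.106,.07,.105)),('blkL',(.055,.062,.2,.24)),('blkR',(.055,.062,.03,.063)),('foot',(.008,.016,0,.26))):
        Q=f(*a);v=Q[:,:2]@n; print(nm,t,len(v),np.percentile(v,[2,25,50,75,98]).round(4) if len(v) else '', (Q[:,:2]@y).min().round(3) if len(v) else '',(Q[:,:2]@y).max().round(3) if len(v) else '')
```

```text
scene tabface 76 [0.5744 0.5754 0.5762 0.5767 0.5783] 0.116 0.146
scene tabtop 60 [0.5667 0.5697 0.5723 0.5751 0.5772] 0.113 0.147
scene plate upper 34 [0.5684 0.571  0.5716 0.5721 0.5728] 0.07 0.103
scene plate upper2 40 [0.5685 0.5709 0.5717 0.5724 0.5737] 0.155 0.195
scene edge 36 [0.566  0.5683 0.5701 0.5717 0.573 ] 0.071 0.105
scene blkL 65 [0.5597 0.5719 0.5807 0.5884 0.5952] 0.2 0.218
scene blkR 115 [0.5442 0.5554 0.5704 0.5836 0.5945] 0.046 0.063
scene foot 1207 [0.5211 0.5851 0.6005 0.6132 0.6239] 0.037 0.226
top tabface 15 [0.5694 0.5697 0.5701 0.5702 0.5704] 0.117 0.145
top tabtop 48 [0.57   0.5724 0.5747 0.5775 0.5797] 0.114 0.147
top plate upper 8 [0.5696 0.5698 0.57   0.5703 0.5746] 0.073 0.104
top plate upper2 9 [0.5699 0.5701 0.5705 0.5727 0.5752] 0.164 0.193
top edge 20 [0.5697 0.5712 0.5728 0.5736 0.5754] 0.071 0.105
top blkL 76 [0.5489 0.5591 0.5706 0.5876 0.5978] 0.2 0.217
top blkR 88 [0.547  0.5575 0.5694 0.5846 0.5966] 0.045 0.063
top foot 1409 [0.5192 0.5365 0.5586 0.6093 0.6264] 0.035 0.226
```

Request:
play_rows(moves=[2.5,0,0,0,0,-0.03,1,4.4,0,0,0,0,-0.067,1,4.4,0,0,0,0,-0.067,1,4.4,0,0,0,0,-0.067,1,4.4,0,0,0,0,-0.067,1,4.4,0,0,0,0,-0.067,1,4.4,0,0,0,0,-0.067,1,4.4,0,0,0,0,-0.067,1,4.4,0,0,0,0,-0.067,1,4.4,0,0,0,0,-0.067,1,4.4,0,0,0,0,-0.067,1,4.4,0,0,0,0,-0.067,1,4.4,0,0,0,0,-0.067,1,4.4,0,0,0,0,-0.067,1,4.4,0,0,0,0,-0.067,1,4.4,0,0,0,0,-0.067,1,4.4,0,0,0,0,-0.067,1,4.4,0,0,0,0,-0.067,1,2,0,0,0,0,-0.03,1,0,0,0,0,0,0,1], force=40)

```text
time: 2.1
tcp_pos: [0.68, -0.1079, 0.2422]
tcp_rot: [[0.116, 0.993, -0.0], [0.993, -0.116, 0.002], [0.002, -0.0, -1.0]]
contact_force: [-0.7, -1.3, 0.5]
finger_gap: 0.0854
grip_force: 0.0
```

Request:
play_rows(moves=[0,0,0,0,0,-0.1,1,0,0,0,0,0,-0.1,1,0,0,0,0,0,-0.106,1,2,-0.4,0,0,0,0,1,4,-0.8,0,0,0,0,1,4,-0.8,0,0,0,0,1,4,-0.8,0,0,0,0,1,4,-0.8,0,0,0,0,1,4,-0.8,0,0,0,0,1,4,-0.9,0,0,0,0,1,4,-0.9,0,0,0,0,1,4,-0.9,0,0,0,0,1,2.5,-0.4,0,0,0,0,1,0,0,0,0,0,0,1,0,0,0,0,0,0,1])

```text
time: 3.6
tcp_pos: [0.539, 0.2324, 0.2423]
tcp_rot: [[-0.182, 0.983, -0.0], [0.983, 0.182, -0.0], [-0.0, -0.0, -1.0]]
contact_force: [0.3, -0.8, 0.1]
finger_gap: 0.0854
grip_force: 0.0
```

```bash
cat >> h.py <<'E'
def to(p,yaw):
    """remaining shift in tool axes (cm) after the turn, and turn about tool axes (rad) to tool-y at yaw, pointing down"""
    from scipy.spatial.transform import Rotation as R
    s=r.get_state();M=np.array(s['tcp_rot']);a=np.radians(yaw);c,d=np.cos(a),np.sin(a)
    G=np.array([[-d,c,0],[c,d,0],[0,0,-1.]])
    print('t',s['time'],'tcp',s['tcp_pos'].round(4),'shift cm',(G.T@(np.array(p)-s['tcp_pos'])*100).round(2),'turn',R.from_matrix(M.T@G).as_rotvec().round(4),'F',s['contact_force'].round(2),'M',s['ft_torque'].round(2),'gap',s['finger_gap'].round(4),'grip',s['grip_force'])
    return s
E
python3 -c "
from h import *
s=to([.5381,.2366,.126],10.85);print(s['joints'])"
```

```text
Traceback (most recent call last):
  File "h.py", line 19, in to
    print('t',s['time'],'tcp',s['tcp_pos'].round(4),'shift cm',(G.T@(np.array(p)-s['tcp_pos'])*100).round(2),'turn',R.from_matrix(M.T@G).as_rotvec().round(4),'F',s['contact_force'].round(2),'M',s['ft_torque'].round(2),'gap',s['finger_gap'].round(4),'grip',s['grip_force'])
                                                                                                                                                                                                                                ^^^^^^^^^^^^^^^^^^^^^
AttributeError: 'float' object has no attribute 'round'
```

Request:
play_rows(moves=[0.43,0,1,0,0,-0.006,1,0,0,2,0,0,0,1,0,0,2,0,0,0,1,0,0,2,0,0,0,1,0,0,2,0,0,0,1,0,0,1.5,0,0,0,1,0,0,1.1,0,0,0,1,0,0,0,0,0,0,1,0,0,0,0,0,0,1])

```text
time: 4.5
tcp_pos: [0.5387, 0.2366, 0.1266]
tcp_rot: [[-0.188, 0.982, 0.0], [0.982, 0.188, 0.0], [0.0, 0.0, -1.0]]
contact_force: [0.4, -0.0, 0.8]
finger_gap: 0.0856
grip_force: 0.0
```

```bash
sed -i "s/s\['finger_gap'\].round(4)/round(s['finger_gap'],4)/" h.py
python3 -c "
from h import *
s=to([.5381,.2366,.126],10.85);print(s['joints'])"
```

```text
t 4.5 tcp [0.5387 0.2366 0.1266] shift cm [ 0.01 -0.06  0.06] turn [ 0.0002 -0.0002 -0.0006] F [ 0.4  -0.04  0.77] M [ 0.01 -0.04  0.05] gap 0.0856 grip 0.0
[ -5.71920548  26.77327917 -30.80748236 107.65551395  17.45941194
  50.23074446 -34.30665403]
```

Request:
play_rows(moves=[0,0,0.05,0,0,0,0.3,0,0,0,0,0,0,0.3,0,0,0,0,0,0,0.3,0,0,0,0,0,0,0.05,0,0,0,0,0,0,0.05,0,0,0,0,0,0,0.05,0,0,0,0,0,0,0.05,0,0,0,0,0,0,0.05,0,0,0,0,0,0,0.05,0,0,0,0,0,0,0.05], force=20)

```text
time: 5.5
tcp_pos: [0.5385, 0.2366, 0.126]
tcp_rot: [[-0.188, 0.982, 0.0], [0.982, 0.188, -0.0], [-0.0, 0.0, -1.0]]
contact_force: [-1.2, -0.7, 5.3]
finger_gap: 0.0095
grip_force: 21.3
```

```bash
python3 -c "
from h import *
s=to([.5381,.2366,.126],10.85)
n=np.array([.982,.188,0]);print('Fn',s['contact_force']@n)"
```

```text
t 5.5 tcp [0.5385 0.2366 0.126 ] shift cm [ 0.   -0.04  0.  ] turn [ 0.      0.     -0.0004] F [-1.2  -0.71  5.27] M [-0.31  0.56 -0.02] gap 0.0095 grip 21.285663843154907
Fn -1.3086844768238681
```

Request:
play_rows(moves=[0,0,0,0,0,0,0.05,0,0,0,0,0,0,0.05,0,0,0,0,0,0,0.05,0,0,-0.5,0,0,0,0.05,0,0,-0.5,0,0,0,0.05,0,0,-1,0,0,0,0.05,0,0,-1,0,0,0,0.05,0,0,-1,0,0,0,0.05,0,0,-1,0,0,0,0.05,0,0,-1,0,0,0,0.05,0,0,-1,0,0,0,0.05,0,0,-1,0,0,0,0.05,0,0,-1,0,0,0,0.05,0,0,-1,0,0,0,0.05,0,0,-1,0,0,0,0.05,0,0,-1,0,0,0,0.05,0,0,-1,0,0,0,0.05,0,0,-1,0,0,0,0.05,0,0,-1,0,0,0,0.05,0,0,0,0,0,0,0.05], force=80)

```text
time: 7.5
tcp_pos: [0.539, 0.2369, 0.2774]
tcp_rot: [[-0.188, 0.982, 0.002], [0.982, 0.188, 0.001], [0.0, 0.002, -1.0]]
contact_force: [-0.5, 0.7, -3.9]
finger_gap: 0.0089
grip_force: 78.1
```

```bash
python3 -c "
from h import *
s=to([.5886,-.2116,.266],-12.2)
c=shot('scene');cv2.imwrite('pics/lift.png',cv2.resize(c['pixels'][60:220,280:480,::-1],(800,600)[:2]))"
```

```text
t 7.5 tcp [0.539  0.2369 0.2774] shift cm [-42.79  14.33   1.14] turn [ 0.0019 -0.0008  0.4019] F [-0.46  0.67 -3.92] M [0.03 0.01 0.  ] gap 0.0089 grip 78.07633638381958
```

View pics/lift.png

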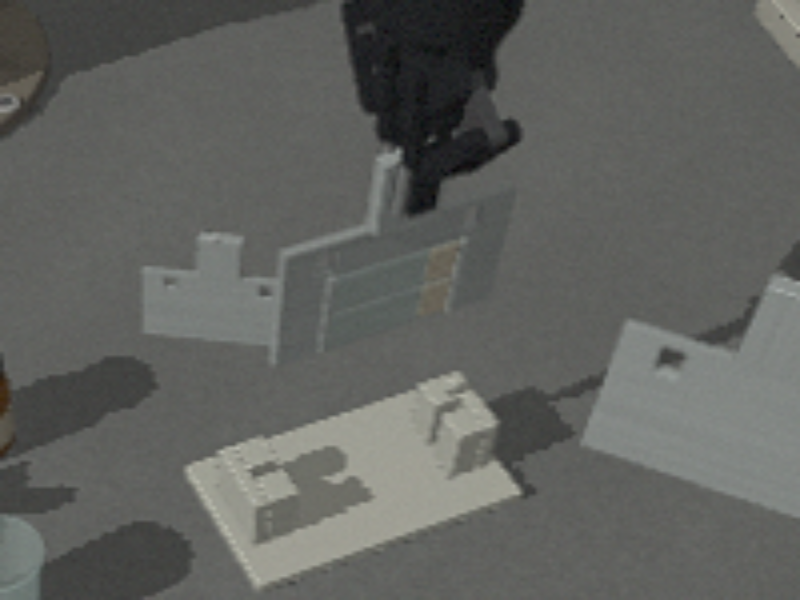

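The crop shows the tray at about (400,270), held by its tab, upright and clear of the rack, with the slides outward.

Request:
play_rows(moves=[0,0,0,0,0,0.05,0.05,0,0,0,0,0,0.1,0.05,0,0,0,0,0,0.1,0.05,0,0,0,0,0,0.1,0.05,0,0,0,0.002,0,0.052,0.05,-1.5,0.5,0,0,0,0,0.05,-3,1,0,0,0,0,0.05,-3.5,1.2,0,0,0,0,0.05,-4,1.3,0,0,0,0,0.05,-4,1.3,0,0,0,0,0.05,-4,1.3,0,0,0,0,0.05,-4,1.3,0,0,0,0,0.05,-4,1.3,0,0,0,0,0.05,-4,1.3,0,0,0,0,0.05,-4,1.4,0,0,0,0,0.05,-3.5,1.2,0,0,0,0,0.05,-2,0.8,0,0,0,0,0.05,-1,0.4,0,0,0,0,0.05,0,0,0,0,0,0,0.05])

```text
time: 9.45
tcp_pos: [0.5879, -0.2106, 0.2749]
tcp_rot: [[0.213, 0.977, -0.003], [0.977, -0.213, 0.0], [-0.0, -0.003, -1.0]]
contact_force: [0.7, -0.0, -3.1]
finger_gap: 0.0091
grip_force: 78.0
```

```bash
python3 -c "
from h import *
s=to([.5886,-.2116,.168],-12.2)"
```

```text
t 9.45 tcp [ 0.5879 -0.2106  0.2749] shift cm [-0.08  0.09 10.69] turn [-0.0029  0.0002 -0.0016] F [ 0.69 -0.01 -3.08] M [ 0.02  0.02 -0.03] gap 0.0091 grip 77.99244046211243
```

Request:
play_rows(moves=[-0.1,0.1,1,-0.003,0,0,0.05,0,0,1.5,0,0,0,0.05,0,0,1.5,0,0,0,0.05,0,0,1.5,0,0,0,0.05,0,0,1.5,0,0,0,0.05,0,0,1.5,0,0,0,0.05,0,0,1.2,0,0,0,0.05,0,0,1,0,0,0,0.05,0,0,0,0,0,0,0.05,0,0,0,0,0,0,0.05])

```text
time: 10.45
tcp_pos: [0.5894, -0.2103, 0.1687]
tcp_rot: [[0.211, 0.977, 0.001], [0.977, -0.211, -0.0], [0.0, 0.001, -1.0]]
contact_force: [0.4, -0.9, -2.9]
finger_gap: 0.0091
grip_force: 77.9
```

Run:
```python
from h import *
s=to([.5886,-.2116,.168],-12.2)
N=np.array([.9776,-.2104]);Y=np.array([.2104,.9776])
print('tcp n,y',s['tcp_pos'][:2]@N,s['tcp_pos'][:2]@Y)
ims=[]
for nm,b in(('scene',(130,230,120,253)),('top',(170,245,390,490))):
    c=shot(nm);W=pts(c).reshape(-1,3);np.savez(nm+'2.npz',W=W.reshape(400,640,3),px=c['pixels'])
    ims.append(cv2.resize(c['pixels'][b[0]:b[1],b[2]:b[3],::-1],(400,300),interpolation=cv2.INTER_CUBIC))
    s_=W[:,:2]@N-.5623;y=W[:,:2]@Y
    k=(s_>.034)&(s_<.075)&(abs(y+.083)<.1)
    for t,lo,hi in(('plate',.06,.13),('edge',.139,.15)):
        q=k&(W[:,2]>lo)&(W[:,2]<hi)
        if t=='plate': q&=(s_<.06)
        print(nm,t,q.sum(),'y',np.percentile(y[q],[0,1,3,97,99,100]).round(4),'s',np.percentile(s_[q],[3,50,97]).round(4),'zmax',np.percentile(W[q][:,2],98).round(4))
    for sg in(-1,1):
        q=k&(s_<.06)&(W[:,2]>.07)&(W[:,2]<.125)&((y+.083)*sg>0)
        print('  half s med',np.median(s_[q]))
cv2.imwrite('pics/front.png',np.hstack(ims))
```

```text
t 10.45 tcp [ 0.5894 -0.2103  0.1687] shift cm [-0.15 -0.05  0.07] turn [ 0.0012 -0.0001 -0.0002] F [ 0.4  -0.87 -2.93] M [ 0.02  0.03 -0.05] gap 0.0091 grip 77.87846088409424
tcp n,y 0.6204759318735472 -0.08154957656556296
scene plate 980 y [-0.152  -0.1498 -0.1473 -0.0123 -0.0115 -0.0108] s [0.0561 0.0583 0.0598] zmax 0.1292
scene edge 206 y [-0.1511 -0.1503 -0.1482 -0.0144 -0.0123 -0.0111] s [0.0515 0.057  0.0623] zmax 0.1487
  half s med 0.05845488119355058
  half s med 0.05823814258582771
top plate 214 y [-0.1492 -0.1484 -0.1458 -0.0107 -0.0097 -0.0084] s [0.0553 0.0563 0.0579] zmax 0.1275
top edge 77 y [-0.1505 -0.1495 -0.1473 -0.0127 -0.0103 -0.0099] s [0.0559 0.0585 0.0621] zmax 0.1491
  half s med 0.0561395760314406
  half s med 0.05637873425922235
```

View pics/front.png

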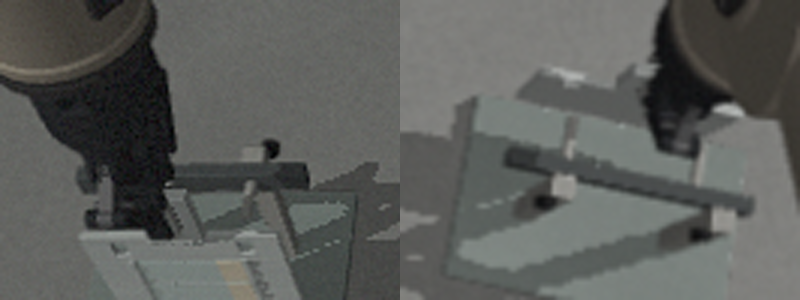

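Front view: the tray's left slot is at (120,247) in the left panel, ahead of the pegs and parallel to the bar. The camera offsets say to shift about -2.7 mm along the bar, with about 22 mm left to the peg tips.

Request:
play_rows(moves=[-0.27,0,0.05,0,0,0,0.05,0,-0.4,0,0,0,0,0.05,0,-0.4,0,0,0,0,0.05,0,-0.4,0,0,0,0,0.05,0,-0.3,0,0,0,0,0.05,0,-0.2,0,0,0,0,0.05,0,-0.1,0,0,0,0,0.05,0,-0.1,0,0,0,0,0.05,0,0,0,0,0,0,0.05,0,0,0,0,0,0,0.05])

```text
time: 11.55
tcp_pos: [0.5702, -0.2089, 0.168]
tcp_rot: [[0.211, 0.977, 0.001], [0.977, -0.211, -0.0], [0.0, 0.001, -1.0]]
contact_force: [1.0, 0.1, -3.4]
finger_gap: 0.0091
grip_force: 78.0
```

```bash
cat > st.py <<'E'
from h import *
s=r.get_state();N=np.array([.9776,-.2104]);Y=np.array([.2104,.9776])
q=lambda v:[round(float(v[:2]@N),4),round(float(v[:2]@Y),4),round(float(v[2]),4)]
print(s['time'],'tcp nyz',q(s['tcp_pos']),'F nyz',q(s['contact_force']),'M nyz',q(s['ft_torque']),'gap',round(s['finger_gap'],4),'rear gap to bar',round(q(s['tcp_pos'])[0]-.5685,4))
E
python3 st.py
```

```text
11.55 tcp nyz [0.6013, -0.0842, 0.168] F nyz [0.9235, 0.2919, -3.411] M nyz [-0.0442, -0.0117, 0.0394] gap 0.0091 rear gap to bar 0.0328
```

Request:
play_rows(moves=[0,-0.1,0,0,0,0,0.05,0,-0.1,0,0,0,0,0.05,0,-0.1,0,0,0,0,0.05,0,-0.1,0,0,0,0,0.05,0,0,0,0,0,0,0.05])

```text
time: 12.05
tcp_pos: [0.5661, -0.208, 0.1681]
tcp_rot: [[0.211, 0.977, 0.001], [0.977, -0.211, -0.0], [-0.0, 0.001, -1.0]]
contact_force: [0.5, -0.7, -3.2]
finger_gap: 0.009
grip_force: 78.0
```

```bash
python3 st.py
```

```text
12.05 tcp nyz [0.5972, -0.0842, 0.1681] F nyz [0.6714, -0.6076, -3.2022] M nyz [0.0439, -0.0547, -0.0256] gap 0.009 rear gap to bar 0.0287
```

Request:
play_rows(moves=[0,-0.1,0,0,0,0,0.05,0,-0.1,0,0,0,0,0.05,0,-0.1,0,0,0,0,0.05,0,0,0,0,0,0,0.05])

```text
time: 12.45
tcp_pos: [0.5631, -0.2074, 0.168]
tcp_rot: [[0.211, 0.977, 0.001], [0.977, -0.211, -0.0], [-0.0, 0.001, -1.0]]
contact_force: [0.5, 0.4, -2.4]
finger_gap: 0.0091
grip_force: 78.0
```

```bash
python3 st.py
```

```text
12.45 tcp nyz [0.5941, -0.0842, 0.168] F nyz [0.3625, 0.5101, -2.4057] M nyz [0.0259, -0.0049, -0.022] gap 0.0091 rear gap to bar 0.0256
```

Request:
play_rows(moves=[0,-0.1,0,0,0,0,0.05,0,-0.1,0,0,0,0,0.05,0,-0.1,0,0,0,0,0.05,0,0,0,0,0,0,0.05])

```text
time: 12.85
tcp_pos: [0.5602, -0.2068, 0.168]
tcp_rot: [[0.211, 0.977, 0.001], [0.977, -0.211, -0.0], [-0.0, 0.001, -1.0]]
contact_force: [0.1, -1.2, -3.3]
finger_gap: 0.0089
grip_force: 78.0
```

```bash
python3 st.py
```

```text
12.85 tcp nyz [0.5911, -0.0843, 0.168] F nyz [0.3612, -1.1532, -3.2941] M nyz [-0.0182, -0.0376, 0.0003] gap 0.0089 rear gap to bar 0.0226
```

The pegs are inside the slots with no contact so far. I'll keep going gently.

Request:
play_rows(moves=[0,-0.15,0,0,0,0,0.05,0,-0.15,0,0,0,0,0.05,0,-0.15,0,0,0,0,0.05,0,-0.15,0,0,0,0,0.05,0,0,0,0,0,0,0.05])

```text
time: 13.35
tcp_pos: [0.5542, -0.2055, 0.168]
tcp_rot: [[0.211, 0.977, 0.001], [0.977, -0.211, -0.0], [-0.0, 0.001, -1.0]]
contact_force: [-1.0, 0.4, -3.6]
finger_gap: 0.0092
grip_force: 78.0
```

```bash
python3 st.py
```

```text
13.35 tcp nyz [0.5851, -0.0843, 0.168] F nyz [-1.0455, 0.2269, -3.5967] M nyz [-0.005, -0.02, 0.01] gap 0.0092 rear gap to bar 0.0166
```

Request:
play_rows(moves=[0,-0.15,0,0,0,0,0.05,0,-0.15,0,0,0,0,0.05,0,-0.15,0,0,0,0,0.05,0,-0.15,0,0,0,0,0.05,0,0,0,0,0,0,0.05])

```text
time: 13.85
tcp_pos: [0.5484, -0.2042, 0.168]
tcp_rot: [[0.211, 0.977, 0.001], [0.977, -0.211, -0.0], [-0.0, 0.001, -1.0]]
contact_force: [-0.8, -0.7, -3.4]
finger_gap: 0.0091
grip_force: 78.0
```

```bash
python3 st.py
```

```text
13.85 tcp nyz [0.5791, -0.0842, 0.168] F nyz [-0.6225, -0.8574, -3.41] M nyz [-0.0067, 0.0027, 0.0122] gap 0.0091 rear gap to bar 0.0106
```

Request:
play_rows(moves=[0,-0.1,0,0,0,0,0.05,0,-0.1,0,0,0,0,0.05,0,-0.1,0,0,0,0,0.05,0,-0.1,0,0,0,0,0.05,0,-0.1,0,0,0,0,0.05,0,-0.1,0,0,0,0,0.05,0,0,0,0,0,0,0.05])

```text
time: 14.55
tcp_pos: [0.5426, -0.2029, 0.168]
tcp_rot: [[0.211, 0.977, 0.001], [0.977, -0.211, -0.0], [-0.0, 0.001, -1.0]]
contact_force: [0.1, -0.8, -2.8]
finger_gap: 0.0092
grip_force: 78.0
```

```bash
python3 st.py
```

```text
14.55 tcp nyz [0.5731, -0.0842, 0.168] F nyz [0.2171, -0.7288, -2.7817] M nyz [0.061, 0.0208, 0.0082] gap 0.0092 rear gap to bar 0.0046
```

Request:
play_rows(moves=[0,-0.07,0,0,0,0,0.05,0,-0.07,0,0,0,0,0.05,0,0,0,0,0,0,0.05])

```text
time: 14.85
tcp_pos: [0.5413, -0.2027, 0.168]
tcp_rot: [[0.212, 0.977, 0.001], [0.977, -0.212, -0.0], [-0.0, 0.001, -1.0]]
contact_force: [0.8, 0.6, -3.3]
finger_gap: 0.0092
grip_force: 78.0
```

```bash
python3 st.py
```

```text
14.85 tcp nyz [0.5718, -0.0842, 0.168] F nyz [0.6693, 0.7172, -3.2779] M nyz [0.0391, 0.0028, -0.0031] gap 0.0092 rear gap to bar 0.0033
```

Request:
play_rows(moves=[0,-0.06,0,0,0,0,0.05,0,-0.06,0,0,0,0,0.05,0,0,0,0,0,0,0.05])

```text
time: 15.15
tcp_pos: [0.5401, -0.2024, 0.168]
tcp_rot: [[0.211, 0.977, 0.001], [0.977, -0.211, -0.0], [-0.0, 0.001, -1.0]]
contact_force: [-0.7, -0.3, -2.4]
finger_gap: 0.0091
grip_force: 78.0
```

```bash
python3 st.py
```

```text
15.15 tcp nyz [0.5706, -0.0842, 0.168] F nyz [-0.65, -0.4923, -2.4326] M nyz [0.05, 0.0065, -0.0035] gap 0.0091 rear gap to bar 0.0021
```

Request:
play_rows(moves=[0,-0.06,0,0,0,0,0.05,0,-0.06,0,0,0,0,0.05,0,0,0,0,0,0,0.05])

```text
time: 15.45
tcp_pos: [0.5392, -0.2022, 0.1681]
tcp_rot: [[0.211, 0.977, 0.001], [0.977, -0.211, -0.0], [-0.0, 0.001, -1.0]]
contact_force: [0.3, -0.2, -3.5]
finger_gap: 0.0091
grip_force: 78.1
```

```bash
python3 st.py
```

```text
15.45 tcp nyz [0.5696, -0.0842, 0.1681] F nyz [0.3472, -0.1343, -3.4771] M nyz [-0.0583, -0.3296, 0.0701] gap 0.0091 rear gap to bar 0.0011
```

Request:
play_rows(moves=[0,0.03,0.1,0,0,0,0.05,0,0,0.1,0,0,0,0.05,0,0,0.1,0,0,0,0.05,0,0,0,0,0,0,0.05])

```text
time: 15.85
tcp_pos: [0.5393, -0.2022, 0.1648]
tcp_rot: [[0.211, 0.977, 0.001], [0.977, -0.211, -0.0], [0.0, 0.001, -1.0]]
contact_force: [-0.2, -0.8, -4.0]
finger_gap: 0.0093
grip_force: 78.2
```

```bash
python3 st.py
```

```text
15.85 tcp nyz [0.5697, -0.0842, 0.1648] F nyz [-0.0416, -0.8059, -4.0043] M nyz [-0.0489, -0.0344, -0.0178] gap 0.0093 rear gap to bar 0.0012
```

Request:
play_rows(moves=[0,0,0.05,0,0,0,0.05,0,0,0.05,0,0,0,0.05,0,0,0,0,0,0,0.05])

```text
time: 16.15
tcp_pos: [0.5393, -0.2022, 0.1639]
tcp_rot: [[0.211, 0.977, 0.001], [0.977, -0.211, -0.0], [0.0, 0.001, -1.0]]
contact_force: [-0.8, 0.2, -3.7]
finger_gap: 0.009
grip_force: 78.2
```

```bash
python3 st.py
```

```text
16.15 tcp nyz [0.5697, -0.0842, 0.1639] F nyz [-0.8588, -0.0074, -3.6956] M nyz [-0.025, -0.0223, 0.0457] gap 0.009 rear gap to bar 0.0012
```

Request:
play_rows(moves=[0,0,0.03,0,0,0,0.05,0,0,0.03,0,0,0,0.05,0,0,0,0,0,0,0.05])

```text
time: 16.45
tcp_pos: [0.5394, -0.2022, 0.1636]
tcp_rot: [[0.211, 0.977, 0.001], [0.977, -0.211, -0.0], [-0.0, 0.001, -1.0]]
contact_force: [-0.5, 0.0, -0.9]
finger_gap: 0.0091
grip_force: 78.8
```

```bash
python3 st.py
```

```text
16.45 tcp nyz [0.5698, -0.0842, 0.1636] F nyz [-0.4836, -0.0567, -0.9252] M nyz [-0.0126, 0.1675, 0.0398] gap 0.0091 rear gap to bar 0.0013
```

Request:
play_rows(moves=[0,0,0.03,0,0,0,0.05,0,0,0.03,0,0,0,0.05,0,0,0,0,0,0,0.05])

```text
time: 16.75
tcp_pos: [0.5395, -0.2023, 0.1634]
tcp_rot: [[0.211, 0.977, 0.001], [0.977, -0.211, -0.0], [-0.0, 0.001, -1.0]]
contact_force: [-2.7, 0.9, 6.7]
finger_gap: 0.0088
grip_force: 80.0
```

```bash
python3 st.py
```

```text
16.75 tcp nyz [0.5699, -0.0842, 0.1634] F nyz [-2.7955, 0.3418, 6.652] M nyz [0.0944, 0.8104, 0.0553] gap 0.0088 rear gap to bar 0.0014
```

Request:
play_rows(moves=[0,0,-0.05,0,0,0,0.05,0,0,0,0,0,0,0.05,0,0,0,0,0,0,0.05], force=20)

```text
time: 17.05
tcp_pos: [0.5394, -0.2022, 0.1634]
tcp_rot: [[0.211, 0.977, 0.001], [0.977, -0.211, -0.0], [-0.0, 0.001, -1.0]]
contact_force: [-1.8, 0.7, 3.1]
finger_gap: 0.0092
grip_force: 78.9
```

```bash
python3 st.py
```

```text
17.05 tcp nyz [0.5699, -0.0842, 0.1634] F nyz [-1.9005, 0.3201, 3.147] M nyz [0.011, 0.3455, 0.0143] gap 0.0092 rear gap to bar 0.0014
```

Request:
play_rows(moves=[0,0,-0.02,0,0,0,0.05,0,0,0,0,0,0,0.13,0,0,0,0,0,0,0.16,0,0,0,0,0,0,0.2,0,0,0,0,0,0,0.3,0,0,0,0,0,0,0.4,0,0,0,0,0,0,0.4,0,0,0,0,0,0,0.4])

```text
time: 17.85
tcp_pos: [0.5393, -0.2022, 0.1635]
tcp_rot: [[0.211, 0.977, 0.001], [0.977, -0.211, -0.0], [0.0, 0.001, -1.0]]
contact_force: [-0.1, 0.8, -0.6]
finger_gap: 0.0344
grip_force: 0.0
```

```bash
cat > look.py <<'E'
import sys
from h import *
N=np.array([.9776,-.2104]);Y=np.array([.2104,.9776]);ims=[]
for nm,b in(('scene',(130,230,120,253)),('top',(170,245,390,490))):
    c=shot(nm);W=pts(c).reshape(-1,3)
    ims.append(cv2.resize(c['pixels'][b[0]:b[1],b[2]:b[3],::-1],(400,300),interpolation=cv2.INTER_CUBIC))
    s=W[:,:2]@N-(.5623 if nm=='scene' else .5645);y=W[:,:2]@Y;z=W[:,2]
    k=(s>-.003)&(s<.02)&(abs(y+.083)<.1)&(z>.055)&(z<.112)
    print(nm,k.sum(),'y',np.percentile(y[k],[1,99]).round(4),'s',np.percentile(s[k],[5,50,95]).round(4),'ds/dz,dy',np.linalg.lstsq(np.c_[z[k],y[k],np.ones(k.sum())],s[k],rcond=None)[0].round(3))
cv2.imwrite('pics/'+sys.argv[1],np.hstack(ims))
E
python3 st.py; python3 look.py rel.png
```

```text
17.85 tcp nyz [0.5698, -0.0842, 0.1635] F nyz [-0.2544, 0.806, -0.6139] M nyz [0.0022, 0.0521, -0.0317] gap 0.0344 rear gap to bar 0.0013
scene 839 y [-0.1516 -0.0142] s [0.0058 0.0079 0.0101] ds/dz,dy [-0.    -0.003  0.008]
top 3 y [-0.1012 -0.0337] s [0.0026 0.0027 0.0029] ds/dz,dy [-0.32   0.011  0.022]
```

View pics/rel.png

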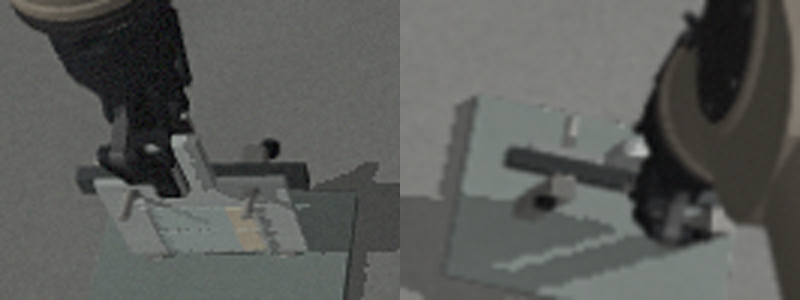

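Both pegs show through the slots at (130,200) and (250,200), and the tray hangs upright and released. Next I'll retreat and check that it sits flush.

Request:
play_rows(moves=[0,0,-0.5,0,0,0,0.4,0,0,-1,0,0,0,0.4,0,0,-1.5,0,0,0,0.4,0,0,-2,0,0,0,0.4,0,0,-2,0,0,0,0.4,0,0,-2,0,0,0,0.4,0,0,-2,0,0,0,0.4,0,0,-2,0,0,0,0.4,0,0,-2,0,0,0,0.4,0,0,0,0,0,0,0.4,0,0,0,0,0,0,0.4])

```text
time: 19.05
tcp_pos: [0.5392, -0.2022, 0.3146]
tcp_rot: [[0.211, 0.977, 0.002], [0.977, -0.211, -0.001], [-0.0, 0.003, -1.0]]
contact_force: [-0.5, 0.3, -0.2]
finger_gap: 0.0347
grip_force: 0.0
```

```bash
python3 st.py; python3 look.py end.png
python3 - <<'E'
from h import *
N=np.array([.9776,-.2104]);Y=np.array([.2104,.9776])
c=shot('scene');W=pts(c).reshape(-1,3);px=c['pixels'].reshape(-1,3).astype(int)
s=W[:,:2]@N;y=W[:,:2]@Y;z=W[:,2]
k=(s>.5605)&(s<.585)&(z>.06)&(z<.138)
for a,b in((-.15,-.135),(-.122,-.106),(-.06,-.045),(-.03,-.017)):
    q=k&(y>a)&(y<b)&(z<.13);h=[q&(z>.115),q&(z<.115)&(z>.07)]
    print(a,[(int(i.sum()),round(float(np.median(s[i])),4)) for i in h])
q=(z>.144)&(z<.17)&(abs(y+.083)<.018)&(abs(s-.57)<.02);print('tab face',q.sum(),np.median(s[q&(z<.160)]))
q=(z>.122)&(z<.138)&(abs(s-.5623)<.006)&(y<0)&(y>-.17)&(px.max(1)<75);print('bar',q.sum(),[(int((q&(y>a)&(y<b)).sum()),np.median(s[q&(y>a)&(y<b)])) for a,b in((-.17,-.155),(-.012,0))])
E
```

```text
19.05 tcp nyz [0.5697, -0.0842, 0.3146] F nyz [-0.5781, 0.2065, -0.2019] M nyz [-0.0283, 0.0028, -0.041] gap 0.0347 rear gap to bar 0.0012
scene 839 y [-0.1515 -0.0141] s [0.0058 0.0078 0.0101] ds/dz,dy [-0.003 -0.003  0.008]
top 6 y [-0.1399 -0.0357] s [0.002  0.0026 0.0031] ds/dz,dy [-0.545  0.014  0.035]
-0.15 [(21, 0.5688), (54, 0.5692)]
-0.122 [(26, 0.5692), (81, 0.5703)]
-0.06 [(23, 0.5691), (64, 0.5709)]
-0.03 [(24, 0.5687), (65, 0.5692)]
tab face 123 0.5731824832710136
bar 59 [(23, np.float64(0.562774607984626)), (28, np.float64(0.5625172535581295))]
```

View pics/end.png

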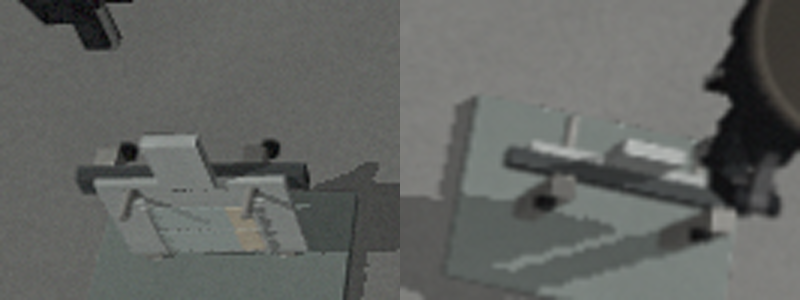

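The tray hangs upright with both pegs through the slots, and the fingers are clear. The plate front is 6.4 mm ahead of the bar face, so the rear face is about 0.4 mm from it. I'm handing in.

```bash
python3 -c "
from rig import r
print(r.sign_off())"
```

```text
the job is handed in; nothing more can be done
None
```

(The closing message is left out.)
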